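# Shut and latch the bulb flap of a headlamp

## Task

The black headlamp lies on its lens on the blue mat, with the green flap over its bulb opening standing open. With the fingertips, push the flap over and gently down until it is fully shut; then push the orange latch sideways along its ledge to its far stop, so that its tongue lies over the flap's nose. Grasp and lift nothing, leave the lamp lying where it is, and do not disturb the other things on the bench.

Things in the scene. Friction and masses are not known exactly. Their poses are not given: they have to be found in the camera images.
- lamp: Black headlamp, loose, about 2.8 kg, lens down on a 4 mm mat. Origin: centre of its underside, z up, x its short side (200 mm), y its long side (475 mm). Flat back at z 70. Flap collar 110 x 110 mm centred at x 0, y +80, top at z 100; latch ledge on its +x side: x 56 to 96, y 10 to 115, top z 94. Round twist cap at y -105, radius 46, top z 112: leave it. Press with 25 N at most
- flap (a joint): Angle of the green flap (rad): 0 shut, flat on the collar, 1.57 upright; starts at 0.9 to 1.75. Plate 104 mm wide, 6 mm thick (3 each side of the hinge axis's plane), from 4 to 104 mm from the axis, with a nose 24 mm wide reaching 15 mm farther. Stiff hinge: it stays where it is left and takes 1 to 2 N at the free edge, down to a hard stop at 0
- flap_hinge (a point): Middle of the flap's hinge axis, fixed on the lamp at x -55, y +80, z +103 mm; the axis runs along the lamp's y and this point's axes are the lamp's. The open flap stands up from here and shuts by swinging towards the lamp's +x; its outer face then looks up
- flap_edge (a point): Middle of the flap's free edge on its outer face, 104 mm from the hinge axis; turns with the flap (its x from hinge to edge, z out of the outer face)
- latch (a joint): Travel of the orange slide latch in m along the lamp's +y: starts between 0 and 0.006 (open), stops hard at 0.035 (locked, its tongue over the flap's nose). Slides with about 2 N and stays where it is left. It must not be moved while the flap is open
- latch_tab (a point): Centre of the latch's upright orange thumb tab: 22 mm along the lamp's x, 12 along y, 24 tall. It stands on the tongue (20 mm along y, from 26 mm on the -x side to 12 on the +x side of this point), over a slide 26 mm along y. At travel 0 it is at x 79, y 45, z 126 mm in the lamp's frame; the ledge's top is 32 mm below it. Push on its -y side
- spare_bulb: Brass-coloured spare bulb standing on its base, 38 mm wide, 64 mm tall, off the lamp's -y end; leave alone
- clip_tub: Red plastic tub, 72 mm wide, 60 mm tall, off the lamp's +y end; leave alone
- seal_ring: Black rubber ring, 52 mm wide, 12 mm tall, on the mat off the lamp's +x side; leave alone
- collar: Aluminium ring 34 mm wide, 14 mm tall, lying on the lamp's back near x -45, y -10 mm in the lamp's frame; leave alone
- screwdriver: Screwdriver lying on the mat off the lamp's -x side, along the lamp's y; leave alone
- cleaner: Blue bottle with red cap, 64 mm wide, 170 mm tall, on the left of the bench; leave alone
- wrench: Steel wrench lying on the left of the bench; leave alone
- tape_roll: Yellow tape roll 90 mm wide, 24 mm tall, lying on the right of the bench; leave alone

How it is judged:
By the outcome, as a careful person would: the job done as asked, in the order asked, and still so for the second after the job is handed in, with the robot touching nothing.
It also fails if it takes over 48 s, if anything falls off the work surface, if the arm or the gripper's body presses on something with over 40 N, if the wrist force passes 120 N, or if a joint passes its speed limit or range.

## Robot

A 7-joint arm with a two-finger parallel gripper is mounted at the origin on the work surface. World frame = base frame: x ahead of the robot, y to its left, z up, the work surface at z = 0. Lengths are in m, angles in rad, forces in N, time in s.
With the tool pointing down it reaches from about 0.425 to 0.875 m from the base axis. Payload 4.7 kg.
Tool frame: the origin (TCP) lies midway between the tips of the shut fingers; the grasp point (between the pads) lies 19 mm behind it; x points along the fingers, y is the direction in which the jaws open and shut, and the axes are right-handed (so a half turn about x gives the same grasp; the last joint's range is limited). The gripper opens to 85 mm and grips with 20 to 120 N. Pads are 22 mm wide; open, the fingers measure 114 mm over their backs; the gripper's body (76 mm by 85 mm) begins 54 mm behind the grasp point. The pads swing forward as they close: fully open they stand 13 mm farther back than shut.
Start: joints at [1.357, 0.321, -0.07, 1.45, 0.023, 1.371, -0.057], TCP at [0.147, -0.633, 0.231] pointing down, gripper open.
Joint ranges: [-2.86, 2.86], [-0.3, 2.09], [-1.38, 1.24], [0.06, 2.45], [-1.56, 4.7], [0.09, 2.05], [-2.69, 2.69]. Speed limits (rad/s): [2.57, 2.57, 3.14, 3.14, 3.14, 3.14, 3.14].

## Interface

Orientations are given as a rotation vector (axis times angle).
In Python, from plant import robot gives the robot as it stands.
- The arm moves only by the shell command python3 -m inch 'ROWS'. ROWS is text: rows parted by semicolons, each of 5 numbers parted by spaces: the shift along the tool's x, y, z each as a share of 0.025 m, from -1 to 1, then the turn about the tool's x as a share of 5 degrees, from -1 to 1, then the finger opening in mm, from 0 to 85.4. In form: tx ty tz turn hand; .... A call has 1 to 20 rows; each row shifts and turns the commanded pose from where the row before left it, along the tool's axes as they then stand; what a row does not reach is not made up. A row lasts 1/12 s, in which the tool goes at most 41.7 mm and 7.16 degrees, less where a joint would pass 70% of its speed; a pose out of reach is approached as far as the arm can. A call with a number of a shift or a turn outside -1 to 1 is refused whole. A call with a gripper value outside its range is refused whole. The fingers move at their own pace and stop on an object; the grip force is fixed at half the most. Time passes only in rows, so rows that do not move let the fingers close. It gives the time, the measured TCP pose, the force and the opening at its end, in the units of the state.
- robot.observe(): the state, without advancing time (a new reading comes with each control period).
- robot.camera(name): name is "side" or "top" or "wrist"; returns (picture, depth): 384x512x3 uint8, red, green, blue; 384x512 float32, m along the optical axis (not along the pixel's ray), 0 where there is no reading.
- robot.get_calibration(name): a dict with "fx", "fy", "cx", "cy" (pixels), "k1" (the pictures are not rectified: a ray, as slopes to the right and down, at radius r is drawn at 1 + k1 r^2 times it, then the intrinsics apply), "world_to_cam" (4x4, takes a point from world to camera coordinates). Camera axes: x right, y down, z forward; pixel columns grow to the right and rows downward; lengths in m; the calibration is good to about 2 mm. A picture is of the moment at which its call begins: read the wrist's pose just before it. get_calibration takes no time and is no camera call; for the wrist camera it gives the pose at the moment of the call.
- robot.finish_job(): hands the job in, once; it reports no verdict.
Trained networks look in the newest picture that a camera, given by its name, has taken for a name from the list of things; names that differ only in an ending like _2 or _b are one class to them, and where a whole thing is asked for, a point or a joint stands for the part that bears it (a point fixed in the world has none). Each returns a list of dicts, best first, with "conf" (0 to 1); they miss things now and then, are a little off and sometimes report something else, mostly with a low value. They report only what shows in the picture. A call takes as long as a camera call.
- robot.spot_in(thing, camera): "rect" ([left, top, right, bottom] in pixels, round what is visible of it).
- robot.regions_of(thing, camera): "pixels" (384x512 bool, what is visible of it) and "rect" ([left, top, right, bottom] in pixels, round what is visible of it).
- robot.place_of(thing, camera): "pixel" ([column, row] in pixels: a listed point, or the origin of a listed thing).
The state is a dict: "time_s": time; "qpos": joint angles; "qd": joint speeds; "joint_torque": joint torques, N m; "eef_pos": TCP position; "tool_rot": TCP orientation; "ft_force": force on the tool from outside, world axes, zero at the start; "torque": the same for the moment, N m; "gripper_width": opening from 0.0 (shut) to 1.0 (fully open).
Only numpy, scipy, OpenCV 4.12 (cv2) and the standard library are available. Lean on these libraries where they do the work, as an engineer would, in place of code of your own. Each camera call takes 0.05 s, during which the arm holds its last target.

## Working session

There is one attempt and no reset: what is moved stays moved. The work goes in short steps, Python scripts to look and compute and a shell command to move; the robot and the scene stay as the last step left them, time stands still between calls to the robot, and variables do not carry over. Pictures are saved under pics/ and viewed, and the job is handed in when it is done.

```bash
ls; mkdir -p pics; python3 - <<'E'
from plant import robot
import cv2
print(robot.observe())
for n in ("top","side"):
    p,d=robot.camera(n); cv2.imwrite(f"pics/{n}0.png",p[:,:,::-1])
    print(n,robot.get_calibration(n))
    for t in ("lamp","flap_hinge","flap_edge","latch_tab"):
        print(t,robot.place_of(t,n)[:2])
E
```

```text
pics
{'time_s': 0.0, 'qpos': array([ 1.35708695,  0.32184595, -0.07008408,  1.45170467,  0.02254952,
        1.37082701, -0.05692754]), 'qd': array([ 3.89339003e-04,  1.04990853e-03, -1.79633001e-04, -1.51352134e-03,
       -3.75342967e-04, -4.04237532e-05, -4.16815646e-04]), 'joint_torque': array([ 8.62662746e-04, -4.93576026e+01, -3.81608913e-01, -3.14339089e+01,
        1.28230633e-02,  1.14078654e-02,  1.80688079e-05]), 'eef_pos': array([ 0.14663917, -0.6326642 ,  0.2301937 ]), 'tool_rot': array([ 2.10137682,  0.24251698, -2.1019672 ]), 'ft_force': array([-0.54056105,  0.82189114,  0.51061962]), 'torque': array([-0.01820228,  0.02847961,  0.04187106]), 'gripper_width': 0.9991519431422106}
top {'fx': 358.16603616674433, 'fy': 358.16603616674433, 'cx': 258.0997423330081, 'cy': 191.5621597501371, 'k1': 0.01876246402096711, 'world_to_cam': array([[ 3.33847476e-03, -9.99994271e-01,  5.59815506e-04,
        -1.27529666e-02],
       [-9.96577787e-01, -3.37330505e-03, -8.25913787e-02,
         5.83392487e-01],
       [ 8.25927940e-02, -2.82170464e-04, -9.96583339e-01,
         1.21652539
[... 320 characters left out ...]
0.72}, {'pixel': [115.7, 209.3], 'conf': 0.38}]
latch_tab [{'pixel': [249.1, 175.0], 'conf': 0.63}]
side {'fx': 427.8945051202254, 'fy': 427.8945051202254, 'cx': 257.3376104619507, 'cy': 193.25731970810875, 'k1': -0.05021949029910958, 'world_to_cam': array([[-0.97441005, -0.22345572, -0.02434339,  0.52605006],
       [-0.10961665,  0.56694139, -0.81643227,  0.15627765],
       [ 0.19623773, -0.79287136, -0.57692786,  1.33808154],
       [ 0.        ,  0.        ,  0.        ,  1.        ]])}
lamp [{'pixel': [257.3, 222.5], 'conf': 0.79}]
flap_hinge [{'pixel': [253.5, 219.4], 'conf': 0.82}]
flap_edge [{'pixel': [239.6, 188.1], 'conf': 0.78}]
latch_tab [{'pixel': [227.1, 186.0], 'conf': 0.56}]
```

```bash
cat > h.py <<'E'
import numpy as np, cv2
from plant import robot
def ray(c,px):
    K=np.array([[c['fx'],0,c['cx']],[0,c['fy'],c['cy']],[0,0,1.]])
    u=cv2.undistortPoints(np.array([[px]],float),K,np.array([c['k1'],0,0,0.]))[0,0]
    return np.array([u[0],u[1],1.])
def wpt(c,px,z):  # depth
    p=ray(c,px)*z; T=c['world_to_cam']; return T[:3,:3].T@(p-T[:3,3])
def atz(c,px,h):
    T=c['world_to_cam'];o=-T[:3,:3].T@T[:3,3];d=T[:3,:3].T@ray(c,px);return o+d*(h-o[2])/d[2]
def proj(c,P):
    P=np.atleast_2d(P);T=c['world_to_cam'];q=P@T[:3,:3].T+T[:3,3];s=q[:,:2]/q[:,2:]
    s=s*(1+c['k1']*(s**2).sum(1,keepdims=True));return s*[c['fx'],c['fy']]+[c['cx'],c['cy']]
def cloud(c,d):
    v,u=np.mgrid[:384,:512]
    K=np.array([[c['fx'],0,c['cx']],[0,c['fy'],c['cy']],[0,0,1.]])
    s=cv2.undistortPoints(np.stack([u,v],-1).reshape(-1,1,2).astype(float),K,np.array([c['k1'],0,0,0.])).reshape(-1,2)
    p=np.c_[s,np.ones(len(s))]*d.reshape(-1,1);T=c['world_to_cam']
    return ((p-T[:3,3])@T[:3,:3]).reshape(384,512,3)
E
python3 - <<'E'
import cv2
for n in("top","side"):
    a=cv2.imread(f"pics/{n}0.png"); cv2.imwrite(f"pics/{n}0c.png",cv2.resize(a[100:320,130:400],None,fx=2.7,fy=2.7,interpolation=cv2.INTER_CUBIC))
E
```

```text
(no output)
```

View pics/top0.png

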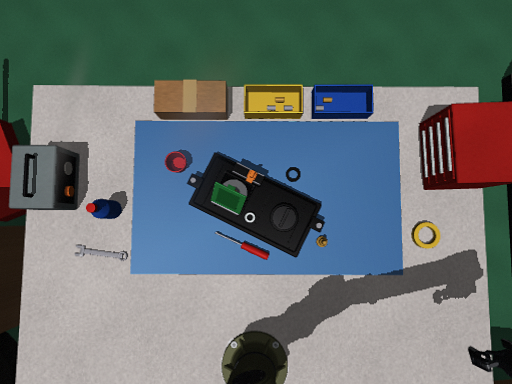

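View pics/side0c.png

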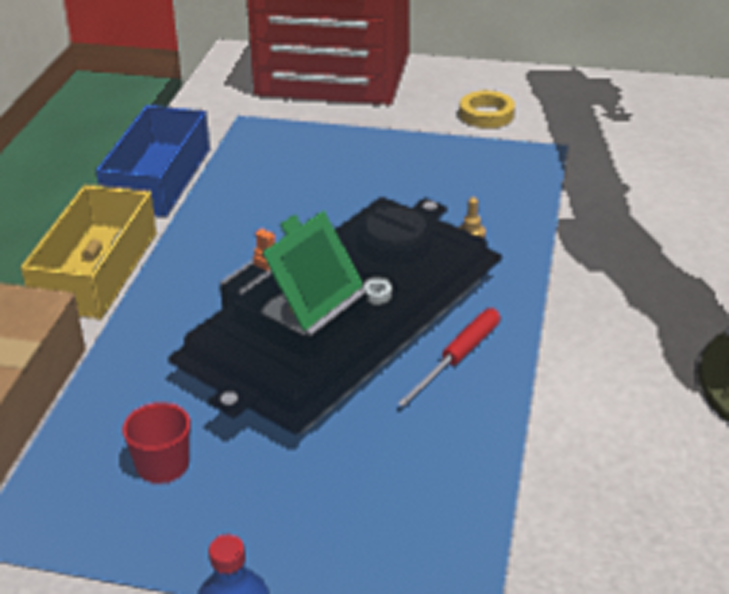

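View pics/top0c.png

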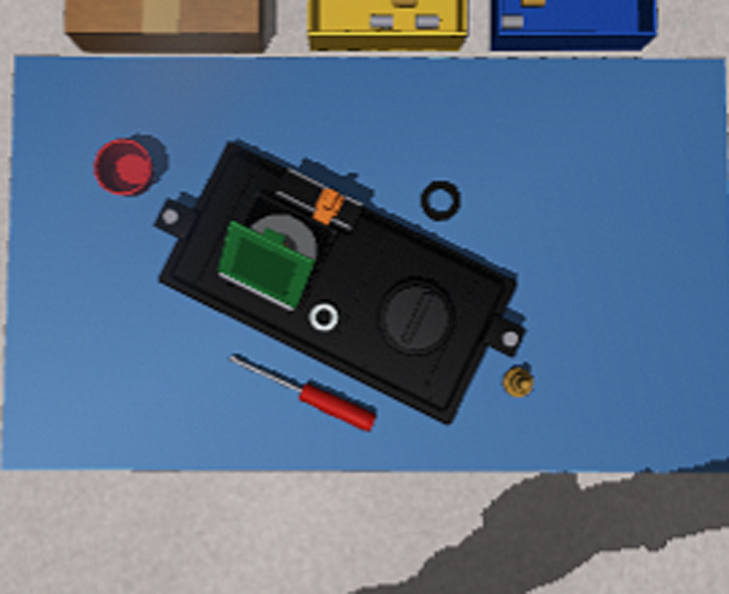

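```bash
cat >> h.py <<'E'
def L2W(q,p):
    c,s=np.cos(q[2]),np.sin(q[2]);p=np.atleast_2d(p)
    return np.c_[q[0]+c*p[:,0]-s*p[:,1],q[1]+s*p[:,0]+c*p[:,1],p[:,2]+.004]
E
python3 - <<'E'
from h import *
from scipy.optimize import least_squares
C={n:robot.get_calibration(n) for n in("top","side")}
obs=[]
for n in C:
    p,d=robot.camera(n); W=cloud(C[n],d)
    np.savez(f"{n}.npz",W=W,p=p,d=d)
    for t in ("lamp","flap_hinge","flap_edge","latch_tab"): 
        r=robot.place_of(t,n)
        if r: obs.append((n,t,r[0]['pixel'],r[0]['conf']))
    m=(W[...,2]>.066)&(W[...,2]<.084)&(d>0)&(abs(W[...,1])<.4)&(W[...,0]>.35)&(W[...,0]<.9)
    r=cv2.minAreaRect((W[m][:,:2]*1000).astype(np.float32)); print(n,m.sum(),r)
P={'lamp':[0,0,0],'flap_hinge':[-.055,.08,.103],'latch_tab':[.079,.048,.126]}
def edge(a): return [-.055+.104*np.cos(a)-.003*np.sin(a),.08,.103+.104*np.sin(a)+.003*np.cos(a)]
def f(q):
    r=[]
    for n,t,px,cf in obs:
        pt=edge(q[3]) if t=='flap_edge' else P[t]
        r+=list((proj(C[n],L2W(q,pt))[0]-px))
    r+=list(proj(C['top'],L2W(q,[0,-.105,.112]))[0]-[285.2,217.4])
    return r
s=least_squares(f,[.57,0,-.4,1.2],loss='soft_l1'); print(s.x,np.degrees(s.x[2:]));print([o[:2] for o in obs]);print(np.round(np.array(s.fun if 0 else f(s.x)).reshape(-1,2),1))
np.save('q.npy',s.x)
E
```

```text
top 4455 ((641.73583984375, -30.3934326171875), (736.5457153320312, 515.8844604492188), 89.92327880859375)
side 2732 ((639.631591796875, -26.601531982421875), (741.3737182617188, 517.8538208007812), 89.59904479980469)
[ 0.53769501 -0.0011949  -0.43687104  0.9911581 ] [-25.03086661  56.78917594]
[('top', 'lamp'), ('top', 'flap_hinge'), ('top', 'flap_edge'), ('top', 'latch_tab'), ('side', 'lamp'), ('side', 'flap_hinge'), ('side', 'flap_edge'), ('side', 'latch_tab')]
[[-3.7  0.8]
 [ 1.4  3.8]
 [ 0.8  5.1]
 [ 2.8 -0.3]
 [-0.9  0.6]
 [-1.  -1. ]
 [-0.6  1. ]
 [-0.8  0.9]
 [-0.3  0.1]]
```

```bash
python3 - <<'E'
from h import *
q=np.load('q.npy')
C={n:robot.get_calibration(n) for n in("top","side")}
for n in C:
    D=np.load(f'{n}.npz');W,p=D['W'],D['p'].astype(int)
    loc=np.hypot(W[...,0]-q[0],W[...,1]-q[1])<.29
    br=p.max(2)<75
    m=loc&br&(W[...,2]>.066)&(W[...,2]<.084)
    m=cv2.morphologyEx(m.astype(np.uint8),cv2.MORPH_OPEN,np.ones((3,3)))>0
    r=cv2.minAreaRect((W[m][:,:2]*1000).astype(np.float32)); print(n,m.sum(),r, np.median(W[m][:,2]))
    g=loc&(p[...,1]>p[...,0]*1.6)&(p[...,1]>p[...,2]*1.5)&(p[...,1]>60)
    o=loc&(p[...,0]>150)&(p[...,2]<90)&(p[...,1]<150)&(p[...,1]>50)&(W[...,2]>.09)
    c,s=np.cos(q[2]),np.sin(q[2]); R=np.array([[c,-s],[s,c]])
    def loco(X): return np.c_[(X[:,:2]-q[:2])@R,X[:,2]-.004]
    G=loco(W[g]);O=loco(W[o])
    A=np.c_[G[:,0],G[:,1],np.ones(len(G))]
    k=cv2.fitLine(G[:,[0,2]].astype(np.float32),cv2.DIST_HUBER,0,.01,.01).ravel()
    print('flap n',len(G),'range',np.percentile(G,[1,99],axis=0).round(4).tolist(),'ang',np.arctan2(k[1],k[0]),k)
    print('tab',len(O),np.percentile(O,[2,50,98],axis=0).round(4).tolist())
    im=D['p'][:,:,::-1].copy()
    im=cv2.resize(im,None,fx=3,fy=3)
    def dl(pts,col):
        u=(proj(C[n],L2W(q,np.array(pts)))*3+1).astype(np.int32); cv2.polylines(im,[u],True,col,1)
    dl([[.1,.2375,.07],[.1,-.2375,.07],[-.1,-.2375,.07],[-.1,.2375,.07]],(0,255,255))
    dl([[.055,.135,.1],[.055,.025,.1],[-.055,.025,.1],[-.055,.135,.1]],(255,0,255))
    dl([[.068+.022*i,.039+.012*j,.138] for i,j in((0,0),(0,1),(1,1),(1,0))],(255,255,255))
    a=q[3];e=lambda r,y:[-.055+r*np.cos(a)-.003*np.sin(a),y,.103+r*np.sin(a)+.003*np.cos(a)]
    dl([e(.004,.028),e(.004,.132),e(.104,.132),e(.104,.028)],(0,0,255))
    ce=(proj(C[n],L2W(q,[0,0,.07]))[0]*3).astype(int)
    cv2.imwrite(f'pics/ov_{n}.png',im[max(0,ce[1]-300):ce[1]+300,max(0,ce[0]-380):ce[0]+380])
E
```

```text
top 3797 ((540.16650390625, -0.2334136962890625), (379.4124450683594, 175.85430908203125), 64.15021514892578) 0.07418830690337279
flap n 659 range [[-0.0499, 0.0319, 0.07], [0.0118, 0.1466, 0.2027]] ang 0.9797769 [ 0.5572078   0.83037305 -0.02179687  0.1541897 ]
tab 74 [[-0.0003, 0.0, 0.1069], [0.0734, 0.0494, 0.1162], [0.0906, 0.0612, 0.744]]
side 2046 ((541.1806640625, 2.7644500732421875), (381.92889404296875, 185.32669067382812), 63.54063415527344) 0.07379199458419261
flap n 792 range [[-0.0515, 0.0348, 0.1113], [0.0083, 0.1348, 0.1993]] ang 0.9749944 [ 0.56117266  0.82769877 -0.02309474  0.15395094]
tab 21 [[0.0677, 0.0462, 0.1063], [0.0807, 0.0561, 0.1373], [0.0884, 0.0635, 0.1427]]
```

View pics/ov_top.png

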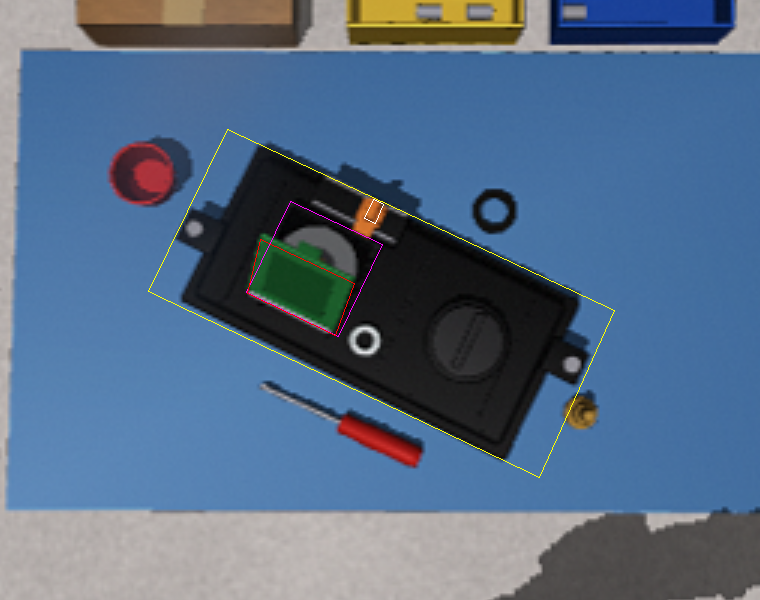

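View pics/ov_side.png

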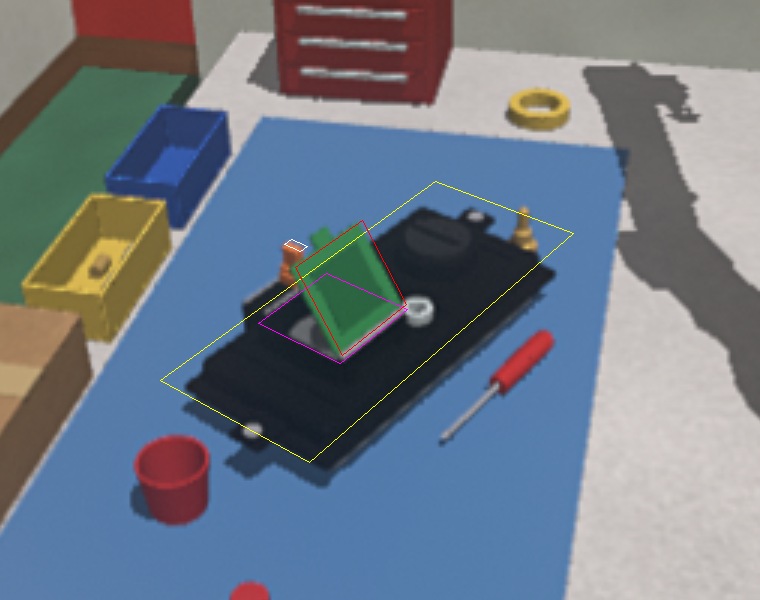

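```bash
cat > fit.py <<'E'
from h import *
from scipy.optimize import minimize
import sys
C={n:robot.get_calibration(n) for n in("top","side")}
def box(x0,x1,y0,y1,z0,z1): return np.array([[x,y,z] for x in(x0,x1) for y in(y0,y1) for z in(z0,z1)])
def rotf(b,a):
    r=b.copy(); r[:,0]=-.055+b[:,0]*np.cos(a)-b[:,2]*np.sin(a); r[:,2]=.103+b[:,0]*np.sin(a)+b[:,2]*np.cos(a); r[:,1]+=.08; return r
S=4
def mask(n,q,bs):
    m=np.zeros((384*S,512*S),np.uint8)
    for b in bs:
        u=proj(C[n],L2W(q,b))*S+S/2-.5
        h=cv2.convexHull(u.astype(np.float32)); cv2.fillPoly(m,[np.round(h).astype(np.int32)],1)
    return cv2.resize(m.astype(np.float32)[400:1200,400:1600],None,fx=1/S,fy=1/S,interpolation=cv2.INTER_AREA)
def flapb(a): return [rotf(box(.004,.104,-.052,.052,-.003,.003),a),rotf(box(.104,.119,-.012,.012,-.003,.003),a)]
def latchb(t): return [box(.068,.09,.039+t,.051+t,.114,.138),box(.053,.091,.035+t,.055+t,.106,.114)]
def colors(p):
    h=cv2.cvtColor(p,cv2.COLOR_RGB2HSV).astype(int);H,Sa,V=h[...,0],h[...,1],h[...,2]
    g=(H>50)&(H<80)&(Sa>90)&(V>45); o=(H>=5)&(H<19)&(Sa>140)&(V>90)
    k=lambda m:m.astype(np.float32)[100:300,100:400]
    return k(g),k(o)
E
python3 - <<'E'
from fit import *
q=np.load('q.npy')
M={n:colors(np.load(f'{n}.npz')['p']) for n in C}
for n in C:
    m=M[n][1]; v,u=np.nonzero(m); print(n,'orange',len(u),np.median(u)+100,np.median(v)+100, 'green',M[n][0].sum())
near={}
for n in C:
    u=proj(C[n],L2W(q,[.079,.048,.126]))[0]-100
    w=np.zeros_like(M[n][1]);w[int(u[1])-16:int(u[1])+17,int(u[0])-16:int(u[0])+17]=1; near[n]=w
def cost(z):
    c=0
    for n in C:
        f=mask(n,z,flapb(z[3])); l=mask(n,z,latchb(z[4])); 
        c+=np.abs(f*(1-(l>0)*(M[n][1]>0))-M[n][0]).sum()/M[n][0].sum()
        o=M[n][1]*near[n]; l=l*(M[n][0]==0)*(o.sum()>0); c+=.4*np.abs(l-o).sum()/max(o.sum(),1)
    return c+ (20*max(0,-z[4],z[4]-.006)/.006)
best=None
for t in(.001,.003,.005):
    z0=np.r_[q[:4],t]; sx=np.vstack([z0]+[z0+d for d in np.diag([.006,.006,.03,.04,.002])])
    r=minimize(cost,z0,method='Nelder-Mead',options=dict(initial_simplex=sx,xatol=1e-4,fatol=1e-4)); print(r.x,r.fun)
    if best is None or r.fun<best.fun: best=r
np.save('q2.npy',best.x); q=best.x
for n in C:
    im=cv2.resize(np.ascontiguousarray(np.load(f'{n}.npz')['p'][:,:,::-1]),None,fx=5,fy=5)
    for b in flapb(q[3])+latchb(q[4])+[box(-.055,.055,.025,.135,.07,.1),box(.056,.096,.01,.115,.07,.094)]:
        h=cv2.convexHull(proj(C[n],L2W(q,b)).astype(np.float32))*5+2; cv2.polylines(im,[h.astype(np.int32)],True,(0,0,255),1)
    u=L2W(q,[[.046*np.cos(t),-.105+.046*np.sin(t),.112] for t in np.arange(0,6.28,.1)])
    cv2.polylines(im,[(proj(C[n],u)*5+2).astype(np.int32)],True,(255,255,0),1)
    ce=(proj(C[n],L2W(q,[.02,.02,.1]))[0]*5).astype(int)
    cv2.imwrite(f'pics/fit_{n}.png',im[ce[1]-290:ce[1]+290,ce[0]-390:ce[0]+390])
E
```

```text
top orange 109 251.0 175.0 green 680.0
side orange 39 227.0 189.0 green 1132.0
[ 0.53912991  0.00200095 -0.44003042  0.97839463  0.00227937] 0.7833799292177204
[ 0.54017455  0.00117683 -0.4398682   0.99351111  0.00356077] 0.7778599135068172
[ 0.54075791  0.00103997 -0.44016744  0.99870365  0.00394953] 0.7769909099908981
```

View pics/fit_top.png

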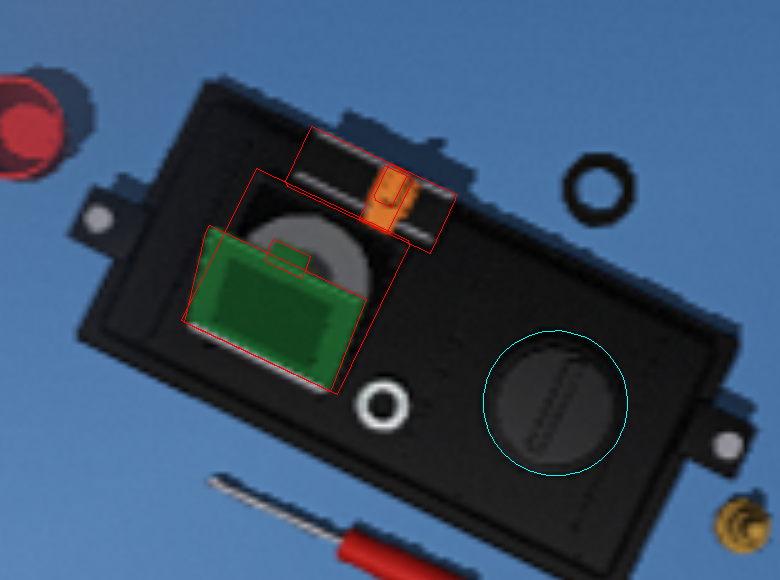

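View pics/fit_side.png

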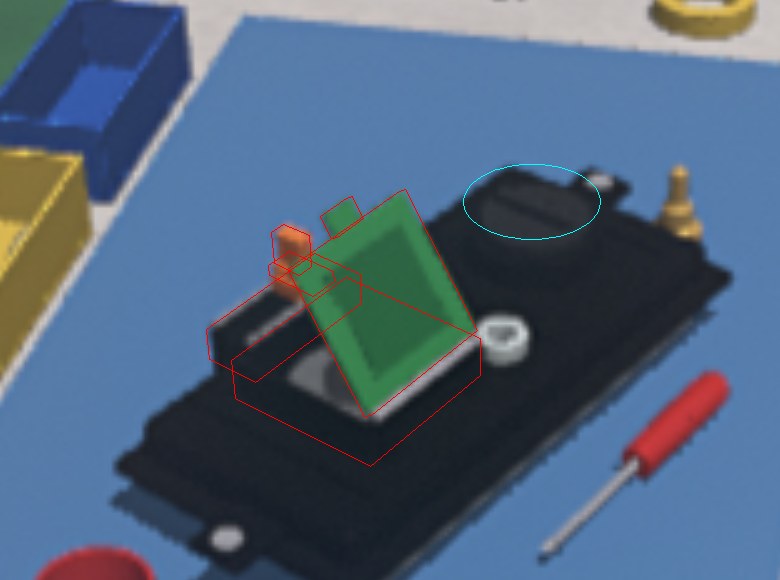

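```bash
cat >> h.py <<'E'
from scipy.spatial.transform import Rotation as Ro
def plan(target_lamp,q=None):
    q=np.load('q2.npy') if q is None else q
    s=robot.observe(); R=Ro.from_rotvec(s['tool_rot']).as_matrix()
    W=L2W(q,target_lamp)[0]; d=R.T@(W-s['eef_pos'])
    print('target',W.round(4),'tool shift units',(d/.025).round(3))
def lampstate(q=None):
    q=np.load('q2.npy') if q is None else q
    s=robot.observe(); c,sn=np.cos(q[2]),np.sin(q[2]); Rl=np.array([[c,-sn,0],[sn,c,0],[0,0,1]])
    p=Rl.T@(s['eef_pos']-[q[0],q[1],.004]); R=Rl.T@Ro.from_rotvec(s['tool_rot']).as_matrix()
    print('t',round(s['time_s'],2),'tcp in lamp mm',(p*1000).round(1),'f lamp',(Rl.T@s['ft_force']).round(2),'g',round(s['gripper_width'],3))
    print('tool axes in lamp (cols)\n',R.round(3))
E
python3 - <<'E'
from h import *
lampstate()
plan([-.05,.08,.22])
E
```

```text
t 1.0 tcp in lamp mm [ -86.2 -741.7  227.4] f lamp [ 0.54 -0.    0.36] g 1.004
tool axes in lamp (cols)
 [[ 0.     0.619 -0.785]
 [-0.    -0.785 -0.619]
 [-1.     0.     0.   ]]
target [0.5296 0.0947 0.224 ] tool shift units [  0.291 -24.906 -21.495]
```

```bash
python3 -m inch '0 0 -1 0.955 0; 0 0 -1 0.955 0; 0 0 -1 0.955 0; 0 0 -1 0.955 0; 0 0 -1 0.955 0; 0 0 -1 0.955 0; 0 0 -0.5 0.955 0; 0 -1 0 0.955 0; 0 -1 0 0 0; 0 -1 0 0 0; 0 -1 0 0 0; 0 -1 0 0 0; 0 -1 0 0 0; 0 -1 0 0 0; 0 -1 0 0 0; 0 -1 0 0 0'; python3 - <<'E'
from h import *
lampstate();plan([-.05,.08,.22])
E
```

```text
time_s: 2.33
eef_pos: [0.4014, -0.4281, 0.2315]
tool_rot: [-1.979, 0.442, 1.978]
ft_force: [0.2, 0.4, 0.3]
gripper_width: 0.002
t 2.33 tcp in lamp mm [  56.7 -447.6  227.5] f lamp [0.07 0.43 0.35] g 0.002
tool axes in lamp (cols)
 [[ 0.     0.001 -1.   ]
 [-0.    -1.    -0.001]
 [-1.     0.    -0.   ]]
target [0.5296 0.0947 0.224 ] tool shift units [  0.291 -21.11    4.244]
```

```bash
python3 -m inch '0 -1 0.2 0 0; 0 -1 0.2 0 0; 0 -1 0.2 0 0; 0 -1 0.2 0 0; 0 -1 0.2 0 0; 0 -1 0.2 0 0; 0 -1 0.2 0 0; 0 -1 0.2 0 0; 0 -1 0.2 0 0; 0 -1 0.2 0 0; 0 -1 0.2 0 0; 0 -1 0.2 0 0; 0 -1 0.2 0 0; 0 -1 0.2 0 0; 0 -1 0.2 0 0; 0 -1 0.2 0 0; 0 -1 0.2 0 0; 0 -1 0.2 0 0; 0 -1 0.2 0 0; 0 -1 0.2 0 0'; python3 -m inch '0 -1 0.06 0 0; 0 -0.11 0 0 0; 0 0 0 0 0; 0 0 0 0 0'; python3 - <<'E'
from h import *
lampstate();plan([-.045,.08,.185])
E
```

```text
time_s: 4.0
eef_pos: [0.5231, 0.0671, 0.2316]
tool_rot: [-1.979, 0.442, 1.978]
ft_force: [-0.2, 0.3, -0.2]
gripper_width: -0.002
time_s: 4.33
eef_pos: [0.5332, 0.0908, 0.2311]
tool_rot: [-1.978, 0.443, 1.979]
ft_force: [0.7, -0.5, -1.1]
gripper_width: -0.005
t 4.33 tcp in lamp mm [-45.   78.  227.1] f lamp [ 0.84 -0.16 -1.05] g -0.005
tool axes in lamp (cols)
 [[-0.     0.001 -1.   ]
 [-0.001 -1.    -0.001]
 [-1.     0.001  0.   ]]
target [0.5341 0.0926 0.189 ] tool shift units [ 1.685 -0.082 -0.002]
```

```bash
python3 -m inch '0.95 0 0 0 0; 0.93 0 0 0 0; 0 0 -0.5 0 0; 0 0 -0.5 0 0; 0.34 0 -0.42 0 0; 0.34 0 -0.42 0 0; 0 0 0 0 0'; python3 - <<'E'
from h import *
lampstate()
p,d=robot.camera('side'); cv2.imwrite('pics/s1.png',cv2.resize(p[100:300,130:400,::-1],None,fx=2.8,fy=2.8))
E
```

```text
time_s: 4.92
eef_pos: [0.5776, 0.0687, 0.1673]
tool_rot: [-1.977, 0.446, 1.975]
ft_force: [-0.9, -0.4, -0.3]
gripper_width: 0.001
t 4.92 tcp in lamp mm [  4.5  76.9 163.3] f lamp [-0.62 -0.74 -0.33] g 0.001
tool axes in lamp (cols)
 [[ 0.001 -0.003 -1.   ]
 [-0.    -1.     0.003]
 [-1.     0.    -0.001]]
```

View pics/s1.png

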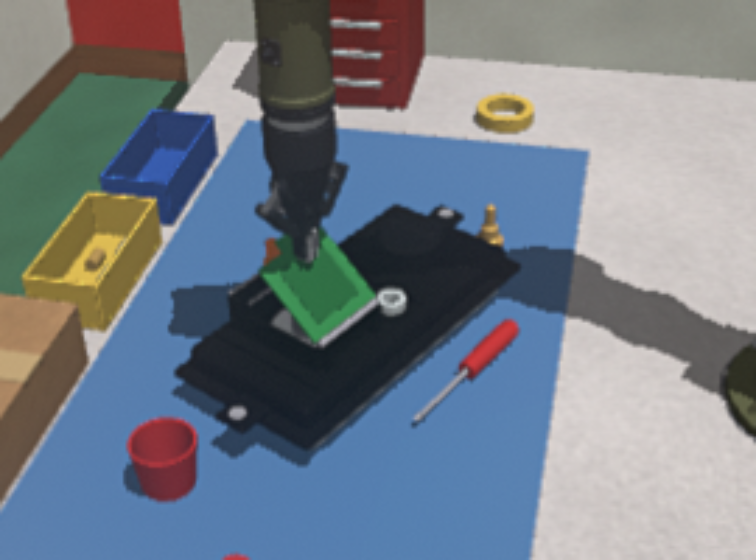

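```bash
python3 -m inch '0.29 0 -0.21 0 0; 0.29 0 -0.21 0 0; 0.33 0 -0.15 0 0; 0.33 0 -0.15 0 0; 0.26 0 -0.07 0 0; 0.26 0 -0.07 0 0; 0 0 0 0 0'; python3 -c "
from h import *
lampstate()"
```

```text
time_s: 5.55
eef_pos: [0.5935, 0.0625, 0.1213]
tool_rot: [-1.976, 0.442, 1.982]
ft_force: [0.2, -0.2, -0.8]
gripper_width: 0.002
t 5.55 tcp in lamp mm [ 21.5  78.1 117.3] f lamp [ 0.31 -0.1  -0.76] g 0.002
tool axes in lamp (cols)
 [[-0.003  0.001 -1.   ]
 [-0.001 -1.    -0.001]
 [-1.     0.001  0.003]]
```

```bash
python3 -m inch '0.1 0 -0.03 0 0; 0.1 0 -0.03 0 0; 0.1 0 0 0 0; 0.05 0 0 0 0; 0 0 0 0 0'; python3 -c "
from h import *
lampstate()"
```

```text
time_s: 5.97
eef_pos: [0.5958, 0.0624, 0.1144]
tool_rot: [-1.979, 0.441, 1.978]
ft_force: [0.6, 0.2, -0.7]
gripper_width: -0.005
t 5.97 tcp in lamp mm [ 23.7  78.9 110.4] f lamp [ 0.5   0.44 -0.7 ] g -0.005
tool axes in lamp (cols)
 [[ 0.     0.001 -1.   ]
 [-0.    -1.    -0.001]
 [-1.     0.    -0.   ]]
```

```bash
python3 -m inch '0.05 0 0 0 0; 0 0 0 0 0'; python3 -m inch '0.04 0 0 0 0; 0 0 0 0 0';python3 -c "
from h import *
lampstate()"
```

```text
time_s: 6.13
eef_pos: [0.5958, 0.0623, 0.1133]
tool_rot: [-1.979, 0.441, 1.978]
ft_force: [-0.0, 0.5, 0.0]
gripper_width: 0.001
time_s: 6.3
eef_pos: [0.5959, 0.0623, 0.1123]
tool_rot: [-1.979, 0.441, 1.978]
ft_force: [-0.3, 0.0, -0.8]
gripper_width: -0.003
t 6.3 tcp in lamp mm [ 23.8  78.9 108.3] f lamp [-0.32 -0.13 -0.84] g -0.003
tool axes in lamp (cols)
 [[ 0.     0.001 -1.   ]
 [ 0.    -1.    -0.001]
 [-1.    -0.    -0.   ]]
```

```bash
for i in 1; do python3 -m inch '0.04 0 0 0 0; 0 0 0 0 0'; python3 -m inch '0.04 0 0 0 0; 0 0 0 0 0'; done;python3 -c "
from h import *
lampstate()"
```

```text
time_s: 6.47
eef_pos: [0.5959, 0.0623, 0.1112]
tool_rot: [-1.979, 0.441, 1.978]
ft_force: [0.6, 0.9, 0.6]
gripper_width: 0.001
time_s: 6.63
eef_pos: [0.5958, 0.0623, 0.1102]
tool_rot: [-1.978, 0.441, 1.978]
ft_force: [0.2, 0.2, 0.1]
gripper_width: 0.001
t 6.63 tcp in lamp mm [ 23.8  78.9 106.2] f lamp [0.13 0.3  0.07] g 0.001
tool axes in lamp (cols)
 [[ 0.     0.001 -1.   ]
 [-0.    -1.    -0.001]
 [-1.     0.    -0.   ]]
```

```bash
python3 -m inch '0.03 0 0 0 0; 0 0 0 0 0'; python3 -m inch '0.03 0 0 0 0; 0 0 0 0 0'; python3 - <<'E'
from h import *
lampstate()
p,d=robot.camera('side'); cv2.imwrite('pics/s2.png',cv2.resize(p[130:270,160:340,::-1],None,fx=4,fy=4))
E
```

```text
time_s: 6.8
eef_pos: [0.5959, 0.0623, 0.1101]
tool_rot: [-1.979, 0.442, 1.978]
ft_force: [-1.5, -0.5, 5.3]
gripper_width: 0.0
time_s: 6.97
eef_pos: [0.5959, 0.0623, 0.11]
tool_rot: [-1.979, 0.442, 1.978]
ft_force: [-2.6, -1.1, 8.2]
gripper_width: -0.003
t 6.97 tcp in lamp mm [ 23.8  78.9 106. ] f lamp [-1.94 -2.08  8.19] g -0.003
tool axes in lamp (cols)
 [[ 0.     0.001 -1.   ]
 [-0.    -1.    -0.001]
 [-1.     0.    -0.   ]]
```

View pics/s2.png

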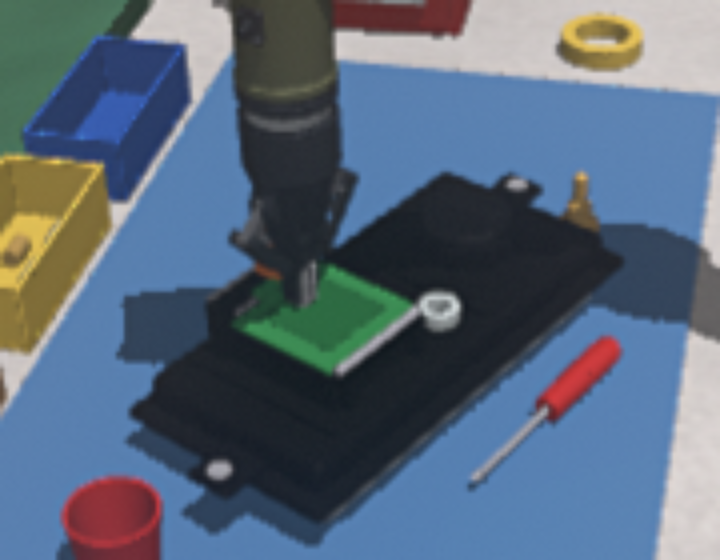

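```bash
python3 -m inch '-0.3 0 0 0 0; -1 0 0 0 0; -1 0 0 0 0; 0 0.6 -0.5 0 0; 0 1 -0.6 0 0; 0 1 -0.6 0 0; 0 1 -0.5 0 0; 0 0 0 0 0; 0 0 0 0 0'; python3 - <<'E'
from h import *
lampstate()
plan([.079,0,.122])
for n in('side','top'):
    p,d=robot.camera(n); np.savez(n+'2.npz',p=p,d=d)
    cv2.imwrite(f'pics/{n}3.png',cv2.resize(p[130:270,160:340,::-1],None,fx=4,fy=4))
    print(robot.place_of('latch_tab',n)[:1],robot.place_of('flap_edge',n)[:1])
E
```

```text
time_s: 7.77
eef_pos: [0.6071, -0.0452, 0.166]
tool_rot: [-1.975, 0.446, 1.976]
ft_force: [0.7, 1.1, 0.8]
gripper_width: 0.0
t 7.77 tcp in lamp mm [ 79.8 -13.6 162. ] f lamp [0.21 1.28 0.81] g 0.0
tool axes in lamp (cols)
 [[-0.    -0.003 -1.   ]
 [-0.001 -1.     0.003]
 [-1.     0.001  0.   ]]
target [ 0.6122 -0.0326  0.126 ] tool shift units [ 1.598 -0.543  0.032]
[{'pixel': [228.3, 190.0], 'conf': 0.49}] [{'pixel': [226.7, 200.8], 'conf': 0.82}]
[{'pixel': [252.7, 173.0], 'conf': 0.44}] [{'pixel': [239.7, 175.9], 'conf': 0.6}]
```

View pics/side3.png

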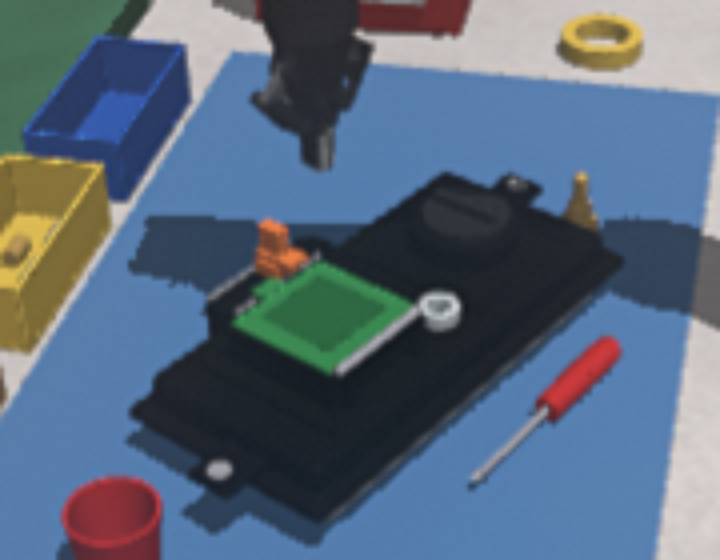

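View pics/top3.png

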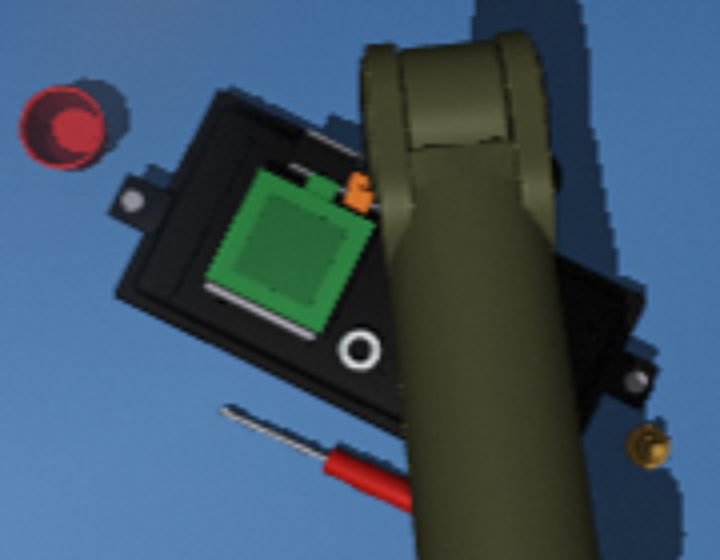

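```bash
python3 -m inch '0.8 0 0.03 0 0; 0.8 0 0 0 0; 0 0 0 0 0; 0 -0.5 0 0 0; 0 -0.3 0 0 0; 0 -0.2 0 0 0; 0 0 0 0 0'; python3 - <<'E'
from h import *
lampstate()
p,d=robot.camera('side');cv2.imwrite('pics/s4.png',cv2.resize(p[160:250,190:290,::-1],None,fx=6,fy=6))
E
```

```text
time_s: 8.65
eef_pos: [0.6187, -0.0166, 0.1278]
tool_rot: [-1.982, 0.436, 1.977]
ft_force: [-0.3, 0.4, 0.7]
gripper_width: 0.0
t 8.65 tcp in lamp mm [ 78.   17.2 123.8] f lamp [-0.46  0.18  0.72] g 0.0
tool axes in lamp (cols)
 [[ 0.002  0.005 -1.   ]
 [ 0.002 -1.    -0.005]
 [-1.    -0.002 -0.002]]
```

View pics/s4.png

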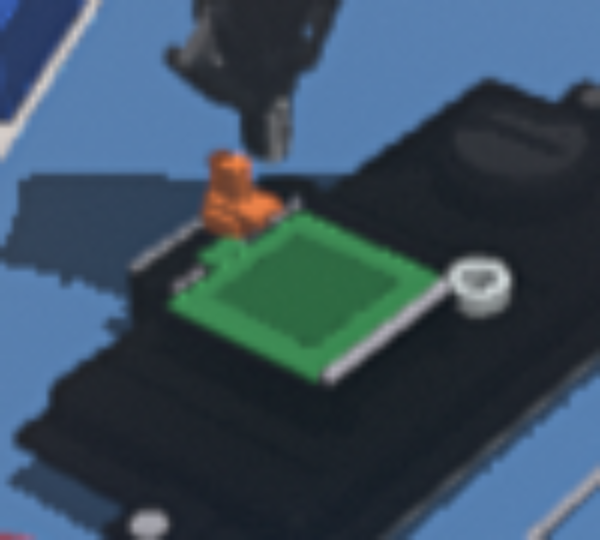

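```bash
python3 -m inch '0.05 -0.16 0 0 0; 0 -0.16 0 0 0; 0 -0.16 0 0 0; 0 -0.16 0 0 0; 0 0 0 0 0'; python3 -m inch '0 -0.16 0 0 0; 0 -0.16 0 0 0; 0 -0.16 0 0 0; 0 0 0 0 0';python3 - <<'E'
from h import *
lampstate()
p,d=robot.camera('side');cv2.imwrite('pics/s5.png',cv2.resize(p[160:250,190:290,::-1],None,fx=6,fy=6))
E
```

```text
time_s: 9.12
eef_pos: [0.6244, -0.0048, 0.1251]
tool_rot: [-1.979, 0.441, 1.979]
ft_force: [0.2, -1.4, 0.5]
gripper_width: 0.0
time_s: 9.45
eef_pos: [0.6297, 0.0066, 0.125]
tool_rot: [-1.979, 0.44, 1.978]
ft_force: [0.1, -1.1, -0.3]
gripper_width: 0.002
t 9.45 tcp in lamp mm [ 78.1  42.9 121. ] f lamp [ 0.51 -0.93 -0.31] g 0.002
tool axes in lamp (cols)
 [[ 0.     0.002 -1.   ]
 [ 0.    -1.    -0.002]
 [-1.    -0.    -0.   ]]
```

View pics/s5.png

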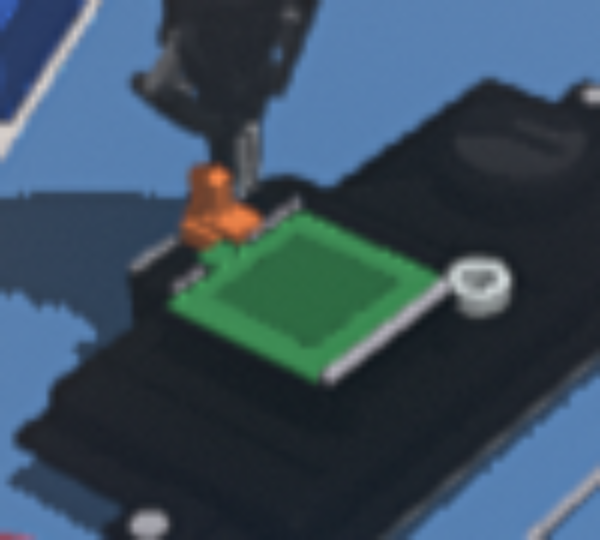

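```bash
python3 -m inch '0 -0.14 0 0 0; 0 -0.14 0 0 0; 0 -0.12 0 0 0; 0 0 0 0 0'; python3 -m inch '0 -0.08 0 0 0; 0 -0.06 0 0 0; 0 0 0 0 0'; python3 -m inch '0 -0.06 0 0 0; 0 0 0 0 0';python3 - <<'E'
from h import *
lampstate()
E
```

```text
time_s: 9.83
eef_pos: [0.6338, 0.0157, 0.125]
tool_rot: [-1.979, 0.44, 1.978]
ft_force: [0.0, -1.4, -0.1]
gripper_width: 0.005
time_s: 10.08
eef_pos: [0.6351, 0.0183, 0.125]
tool_rot: [-1.979, 0.441, 1.978]
ft_force: [-0.2, -2.1, -0.2]
gripper_width: -0.003
time_s: 10.25
eef_pos: [0.6356, 0.0195, 0.125]
tool_rot: [-1.979, 0.441, 1.978]
ft_force: [-0.2, -1.7, 0.5]
gripper_width: 0.003
t 10.25 tcp in lamp mm [ 78.   57.1 121. ] f lamp [ 0.53 -1.66  0.5 ] g 0.003
tool axes in lamp (cols)
 [[ 0.     0.001 -1.   ]
 [ 0.    -1.    -0.001]
 [-1.    -0.    -0.   ]]
```

```bash
for i in a; do python3 -m inch '0 -0.06 0 0 0; 0 0 0 0 0'; python3 -m inch '0 -0.05 0 0 0; 0 0 0 0 0'; done;python3 - <<'E'
from h import *
lampstate()
E
```

```text
time_s: 10.42
eef_pos: [0.6363, 0.0208, 0.125]
tool_rot: [-1.979, 0.441, 1.978]
ft_force: [-0.6, -2.5, -0.2]
gripper_width: -0.004
time_s: 10.58
eef_pos: [0.6366, 0.0214, 0.125]
tool_rot: [-1.978, 0.443, 1.979]
ft_force: [-0.7, -3.3, 0.6]
gripper_width: -0.0
t 10.58 tcp in lamp mm [ 78.   59.2 121. ] f lamp [ 0.74 -3.3   0.64] g -0.0
tool axes in lamp (cols)
 [[-0.     0.001 -1.   ]
 [-0.001 -1.    -0.001]
 [-1.     0.001  0.   ]]
```

```bash
python3 -m inch '0 -0.04 0 0 0; 0 0 0 0 0';python3 - <<'E'
from h import *
lampstate()
p,d=robot.camera('side');cv2.imwrite('pics/s6.png',cv2.resize(p[160:250,190:290,::-1],None,fx=6,fy=6))
E
```

```text
time_s: 10.75
eef_pos: [0.6367, 0.0214, 0.125]
tool_rot: [-1.978, 0.444, 1.98]
ft_force: [-3.2, -3.7, 1.6]
gripper_width: -0.001
t 10.75 tcp in lamp mm [ 78.1  59.3 121. ] f lamp [-1.33 -4.73  1.65] g -0.001
tool axes in lamp (cols)
 [[-0.     0.    -1.   ]
 [-0.002 -1.    -0.   ]
 [-1.     0.002  0.   ]]
```

View pics/s6.png

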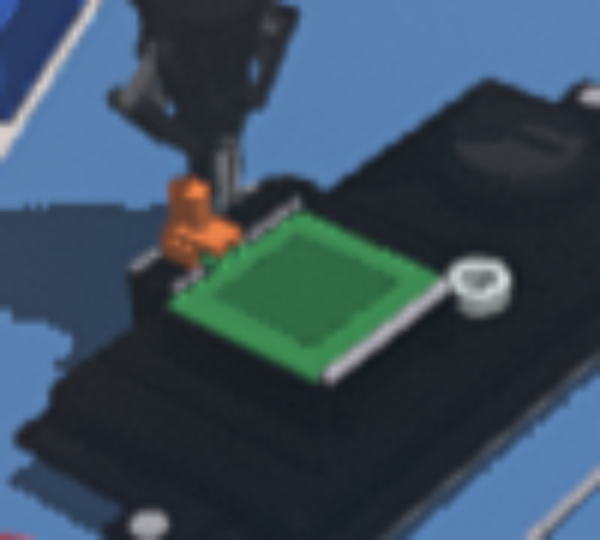

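```bash
python3 -m inch '0 -0.05 0 0 0; 0 0 0 0 0';python3 - <<'E'
from h import *
lampstate()
E
python3 -m inch '0 0.3 0 0 0; 0 1 0 0 0; -1 0 0 0 0; -1 0 0 0 0; -1 0.5 0 0 0; -1 1 0 0 0; 0 1 0.3 0 0; 0 1 0.3 0 0; 0 1 0 0 0; 0 1 0 0 0; 0 1 0 0 0; 0 1 0 0 0; 0 1 0 0 0; 0 1 0 0 0; 0 0 0 0 0; 0 0 0 0 0'
python3 - <<'E'
from fit import *
lampstate()
q=np.load('q2.npy')
from scipy.optimize import minimize
M={}
for n in('side','top'):
    p,d=robot.camera(n); M[n]=colors(p); np.savez(n+'3.npz',p=p,d=d)
    r=robot.place_of('latch_tab',n); print(n,r[:1],[proj(C[n],L2W(q,[.079,.045+t,.126]))[0].round(1) for t in(.03,.035)])
def cost(z):
    c=0
    for n in C:
        l=mask(n,z,latchb(z[4])); f=mask(n,z,flapb(z[3]))*(1-l)
        near=cv2.dilate(l,np.ones((15,15)));o=M[n][1]*near
        c+=np.abs(f-M[n][0]).sum()/M[n][0].sum()+.4*np.abs(l-o).sum()/max(o.sum(),1)
    return c
z0=np.r_[q[:3],0.02,.03]; sx=np.vstack([z0]+[z0+d for d in np.diag([.004,.004,.02,.04,.006])])
r=minimize(cost,z0,method='Nelder-Mead',options=dict(initial_simplex=sx)); print('before',q,'after',r.x,r.fun)
for n in C:
    im=cv2.resize(np.ascontiguousarray(np.load(n+'3.npz')['p'][:,:,::-1]),None,fx=5,fy=5)
    for b in latchb(.035):
        h=cv2.convexHull(proj(C[n],L2W(q,b)).astype(np.float32))*5+2; cv2.polylines(im,[h.astype(np.int32)],True,(255,0,0),1)
    cv2.imwrite(f'pics/fin_{n}.png',im[650:1250,750:1500])
E
```

```text
time_s: 10.97
eef_pos: [0.6367, 0.0216, 0.125]
tool_rot: [-1.977, 0.447, 1.981]
ft_force: [-4.8, -6.6, 3.7]
gripper_width: 0.0
t 10.97 tcp in lamp mm [ 78.   59.5 121. ] f lamp [-1.54 -8.02  3.73] g 0.0
tool axes in lamp (cols)
 [[-0.001 -0.    -1.   ]
 [-0.004 -1.     0.   ]
 [-1.     0.004  0.001]]
time_s: 12.3
eef_pos: [0.5093, -0.215, 0.2251]
tool_rot: [-1.978, 0.443, 1.975]
ft_force: [0.5, 0.8, -0.2]
gripper_width: -0.002
t 12.3 tcp in lamp mm [  63.6 -208.8  221.1] f lamp [ 0.1   0.89 -0.2 ] g -0.002
tool axes in lamp (cols)
 [[ 0.001 -0.001 -1.   ]
 [ 0.001 -1.     0.001]
 [-1.    -0.001 -0.001]]
side [{'pixel': [220.7, 191.5], 'conf': 0.56}] [array([221.9, 193.1]), array([220.9, 193.8])]
top [{'pixel': [239.0, 169.3], 'conf': 0.68}] [array([243.7, 169.7]), array([242.3, 169.1])]
before [ 0.54075791  0.00103997 -0.44016744  0.99870365  0.00394953] after [ 0.5404288   0.00061518 -0.44072318  0.01448704  0.03510208] 0.6782234311103821
```

View pics/fin_side.png

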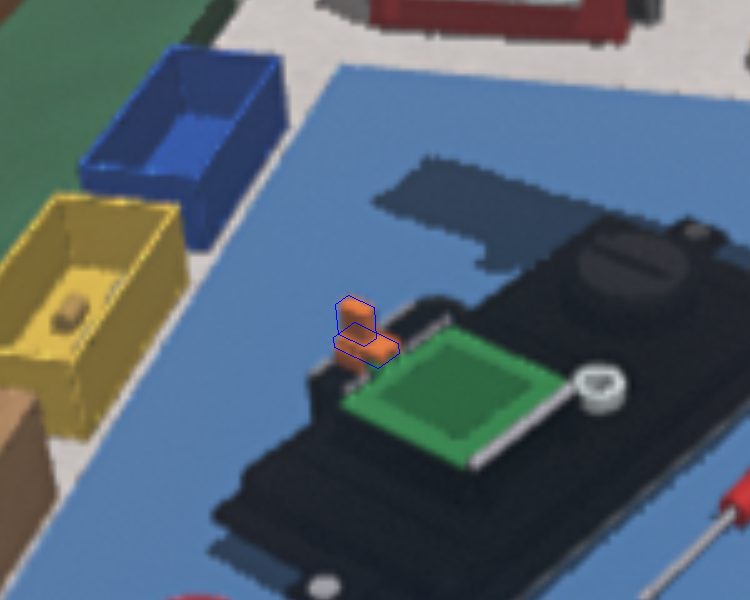

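View pics/fin_top.png

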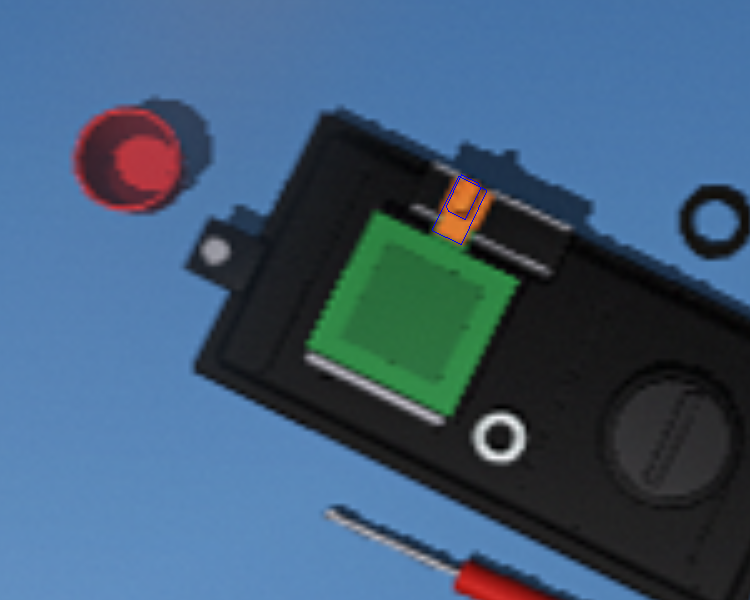

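```bash
python3 -c "
from plant import robot
print(robot.finish_job())"
```

```text
the job is handed in; nothing more can be done
None
```

The flap is shut and the orange latch is at its far stop with its tongue over the flap's nose. I handed the job in at about 12.4 s with the arm raised clear of everything.

- **Flap:** I pushed it over with the shut fingertips and pressed until it stopped. The fingertips were then at z 106 mm in the lamp's frame, the height of the flap's face when shut, with about 8 N on them. The camera fit afterwards gave an angle of 0.014 rad, which is zero within what the fit can resolve.
- **Latch:** I pushed its tab along +y with the fingertips. It slid at about 2 N and stopped hard at about 8 N. The camera fit gave a travel of 35.1 mm, against the 35 mm stop.
- **Lamp and other things:** The lamp's fitted pose changed by less than 1 mm and 0.1°. The things beside the lamp look undisturbed in the final pictures. I did not separately check the wrench, tape roll or cleaner, which the arm never came near.
- **Disagreement:** In the top view, the network's latch-tab pixel was about 3 pixels (about 9 mm) off the model, on the far side of the stop. The side view, the camera fit and the contact force all agreed on the stop, so I took that pixel as network error.

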